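# Report a lost sunglass lens

## Task

One pair of sunglasses on the bench has lost a lens: point at the empty rim from above, fingertips two to three centimetres over its middle, and stay there for two seconds, then point in the same way for two seconds at the loose lens that fell out of it (of the two lying on the bench, the one with the shape of that rim). Then press the larger of the two push buttons all the way down to log the reject, let it come back up and move clear. Do not touch or pick up any glasses or lenses, do not press the small button, and leave everything else on the bench where it is.

Things in the scene. Friction and masses are not known exactly. Their poses are not given: they have to be found in the camera images.
- empty_rim (a point): Centre of the empty rim of the incomplete pair: a round black ring, 58 mm over the outside and 48 mm inside, through which the bench shows (a thin folded temple crosses below it). This point lies in the plane of the rim, 20 mm above the bench; the rim's top is 22.5 mm above the bench. z up.
- incomplete_pair: Folded black sunglasses lying face up, 140 mm long (its y axis) by 58 mm wide (x) and 24 mm high; loose, about 35 g. Origin: middle of its underside, on the bench; z up. Rim centres at y = +34 and -34 mm, x = 0, 20 mm above the bench. Round rims; the rim at +y is empty, the one at -y still has its dark lens.
- round_pair: Folded black sunglasses lying face up, 140 mm long (its y axis) by 58 mm wide (x) and 24 mm high; loose, about 35 g. Origin: middle of its underside, on the bench; z up. Rim centres at y = +34 and -34 mm, x = 0, 20 mm above the bench. Round rims, both lenses present.
- rect_pair_1: Folded black sunglasses lying face up, 140 mm long (its y axis) by 58 mm wide (x) and 24 mm high; loose, about 35 g. Origin: middle of its underside, on the bench; z up. Rim centres at y = +34 and -34 mm, x = 0, 20 mm above the bench. Rectangular rims (40 mm in x), both lenses present.
- rect_pair_2: Folded black sunglasses lying face up, 140 mm long (its y axis) by 58 mm wide (x) and 24 mm high; loose, about 35 g. Origin: middle of its underside, on the bench; z up. Rim centres at y = +34 and -34 mm, x = 0, 20 mm above the bench. Rectangular rims (40 mm in x), both lenses present.
- round_lens: The lens to point at: loose dark round lens, 50 mm across and 4 mm thick, lying flat on the bench, convex side up. Origin: centre of its underside, on the bench; z up.
- rect_lens: The other loose dark lens, rectangular, 33 mm (x) by 50 mm (y), 4 mm thick, flat on the bench; it belongs to another pair. Origin: centre of its underside.
- large_button_top (a point): Centre of the upper face of the large push button's grey cap, 44 mm across, on a fixed grey box 80 by 80 by 35 mm; about 57 mm above the bench when not pressed. It is pressed straight down.
- large_button (a joint): Travel of the large button: 0 released, 0.006 m fully down. It springs back; fully down takes 5 N.
- small_button_top (a point): Centre of the upper face of the small push button's grey cap, 22 mm across, on a like box; about 57 mm above the bench. To be left alone.
- small_button (a joint): Travel of the small button: 0 released, 0.006 m fully down.
- screw_jar: Bystander: pale jar with a metal lid, 48 mm diameter, 60 mm high. Origin: centre of its underside.
- pump_bottle: Bystander: white bottle with a steel pump top, 64 mm diameter, 141 mm high. Origin: centre of its underside.
- screwdriver: Bystander: small screwdriver lying flat, 150 mm long (along x). Origin: underneath it.
- case: Bystander: closed black spectacle case, 60 mm (x) by 155 mm (y), 46 mm high. Origin: centre of its underside.
Mind the look-alikes: they are no part of the job. What is shaped like the round_lens but orange or purple is not meant.

How it is judged:
By the outcome, as a careful person would: the job done as asked, in the order asked, and still so for the second after the job is handed in, with the robot touching nothing.
It also fails if it takes over 51 s, if anything falls off the work surface, if the arm or the gripper's body presses on something with over 40 N, if the wrist force passes 120 N, or if a joint passes its speed limit or range.

## Robot

A 6-joint arm with a two-finger parallel gripper is mounted at the origin on the work surface. World frame = base frame: x ahead of the robot, y to its left, z up, the work surface at z = 0. Lengths are in m, angles in rad, forces in N, time in s.
With the tool pointing down it reaches from about 0.35 to 0.85 m from the base axis. Payload 8.1 kg.
Tool frame: the origin (TCP) lies on the centre line of the jaws, within the pads' length; the fingertips stand 11 mm ahead of it and the grasp point (between the pads) lies 8 mm behind it (tip_reach is the z of the fingertips in the tool frame, in m); z points along the fingers, y is the direction in which the jaws open and shut (so a half turn about z gives the same grasp; the last joint's range is limited). The gripper opens to 93 mm and grips with 3 to 60 N. Pads are 15 mm wide; open, the fingers measure 128 mm over their backs; the gripper's body (75 mm by 188 mm) begins 65 mm behind the grasp point.
Start: joints at [1.125, 0.13, 1.488, -0, 1.523, -0.085], TCP at [0.212, 0.561, 0.23] pointing down, gripper open.
Joint ranges: [-2.96, 2.96], [-0.89, 2.26], [0.02, 2.5], [-1.34, 4.48], [0, 2.73], [-2.66, 2.66]. Speed limits (rad/s): [2.39, 2.39, 2.79, 3.14, 3.14, 3.14].

## Interface

Orientations are given as a rotation vector (axis times angle).
In Python, from plant import read_state, read_camera, camera_params, close_job, silhouettes, tip_of, tip_reach gives the robot as it stands.
- The arm moves only by the shell command python3 -m creep 'ROWS' [FORCE]. ROWS is JSON, a list of rows, each a list of 5 numbers: the shift along the tool's x, y, z in m, then the turn about the tool's z in rad, then the closure in counts, from 0 (fully open) to 255 (shut). In form: [[dx, dy, dz, twist, gripper], ...]. A call has 1 to 12 rows; each row shifts and turns the commanded pose from where the row before left it, along the tool's axes as they then stand; what a row does not reach is not made up. A row lasts 1/12 s, in which the tool goes at most 41.7 mm and 7.16 degrees, less where a joint would pass 70% of its speed; a pose out of reach is approached as far as the arm can. A call is refused whole if a number of a shift passes 0.0417 or a number of a turn 0.125, either way. A call with a gripper value outside its range is refused whole. The fingers move at their own pace and stop on an object; FORCE is the grip in N (left out, the last holds). Time passes only in rows, so rows that do not move let the fingers close. It gives the time, the measured TCP pose, the force and the opening at its end, in the units of the state.
- read_state(): the state, without advancing time (a new reading comes with each control period).
- read_camera(name): name is "scene" or "top" or "wrist"; returns the picture (480x640x3 uint8, red, green, blue); there is no depth.
- camera_params(name): a dict with "fov_y" (degrees; the focal length in pixels is half the picture's height over the tangent of half this angle, whatever the lens; pixels are square), "cx", "cy" (the principal point, pixels), "position" and "rotation" of the camera in the world. Camera axes: x right, y down, z forward; pixel columns grow to the right and rows downward; lengths in m; the calibration is good to about 2 mm. A picture is of the moment at which its call begins: read the wrist's pose just before it. camera_params takes no time and is no camera call; for the wrist camera it gives the pose at the moment of the call.
- close_job(): hands the job in, once; it reports no verdict.
Trained networks look in the newest picture that a camera, given by its name, has taken for a name from the list of things; names that differ only in an ending like _2 or _b are one class to them, and where a whole thing is asked for, a point or a joint stands for the part that bears it (a point fixed in the world has none). Each returns a list of dicts, best first, with "confidence" (0 to 1); they miss things now and then, are a little off and sometimes report something else, mostly with a low value. They report only what shows in the picture. A call takes as long as a camera call. They do not tell look-alikes from the thing itself.
- silhouettes(camera, query): "region" (480x640 bool, what is visible of it) and "pixel" ([column, row] in pixels, amid what is visible of it).
- tip_of(camera, query): "pixel" ([column, row] in pixels: a listed point, or the origin of a listed thing).
The state is a dict: "t": time; "q": joint angles; "dq": joint speeds; "joint_torque": joint torques, N m; "tool_pos": TCP position; "orientation": TCP orientation; "force": force on the tool from outside, world axes, zero at the start; "wrist_torque": the same for the moment, N m; "opening": finger opening in m.
Only numpy, scipy, OpenCV 4.12 (cv2) and the standard library are available. Lean on these libraries where they do the work, as an engineer would, in place of code of your own. Each camera call takes 0.05 s, during which the arm holds its last target.

## Working session

There is one attempt and no reset: what is moved stays moved. The work goes in short steps, Python scripts to look and compute and a shell command to move; the robot and the scene stay as the last step left them, time stands still between calls to the robot, and variables do not carry over. Pictures are saved under pics/ and viewed, and the job is handed in when it is done.

```bash
mkdir -p pics; ls; python3 - <<'E'
from plant import *
import cv2
s=read_state(); print({k:s[k] for k in('t','tool_pos','orientation','force','opening')}, tip_reach)
for c in("top","scene"):
    im=read_camera(c); cv2.imwrite(f"pics/{c}0.png",im[:,:,::-1]); p=camera_params(c); print(c,p)
    for q in("empty_rim","incomplete_pair","round_lens","rect_lens","large_button_top","small_button_top"):
        try:
            print(q,[(d["pixel"],round(d["confidence"],2)) for d in tip_of(c,q)])
        except Exception as e: print(q,e)
E
```

```text
pics
{'t': 0.0, 'tool_pos': array([0.21156104, 0.56087604, 0.22859084]), 'orientation': array([-5.63656811e-01, -3.09008790e+00,  2.80328026e-03]), 'force': array([-0.75919377, -0.08314247, -0.58721963]), 'opening': 0.0932181656489288} 0.011
top {'fov_y': 44.7726240311895, 'cx': 328.98731379868474, 'cy': 240.39952434856278, 'position': array([0.45612289, 0.01401554, 1.49617826]), 'rotation': array([-2.18914409,  2.17374437, -0.12937861])}
empty_rim [([394.0, 292.2], 0.9), ([172.1, 264.7], 0.67)]
incomplete_pair [([403.4, 299.9], 0.86), ([269.3, 233.7], 0.21)]
round_lens [([364.2, 255.4], 0.61), ([395.0, 225.8], 0.6), ([435.0, 232.4], 0.53)]
rect_lens [([318.6, 285.1], 0.71), ([338.5, 225.2], 0.5)]
large_button_top [([173.9, 263.4], 0.53)]
small_button_top [([475.1, 269.0], 0.45)]
scene {'fov_y': 54.19586392500317, 'cx': 322.3439253752729, 'cy': 237.80139785703054, 'position': array([0.98745224, 0.24552893, 0.80376405]), 'rotation': array([-1.35871993, -2.43164807,  0.72801522])}
empty_rim [([283.0, 179.8], 0.7), ([530.6, 319.6], 0.6)]
incomplete_pair [([278.9, 174.3], 0.56)]
round_lens [([236.5, 235.5], 0.86), ([292.7, 227.7], 0.81), ([279.4, 173.7], 0.67), ([207.0, 209.7], 0.53)]
rect_lens [([295.9, 272.6], 0.84)]
large_button_top [([529.2, 317.8], 0.62)]
small_button_top []
```

View pics/top0.png

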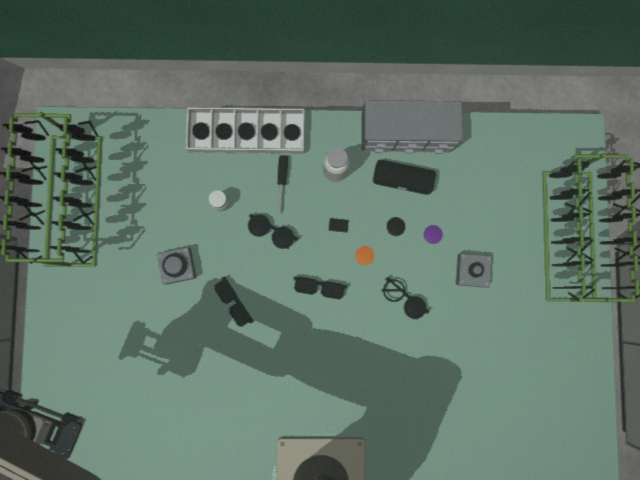

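View pics/scene0.png

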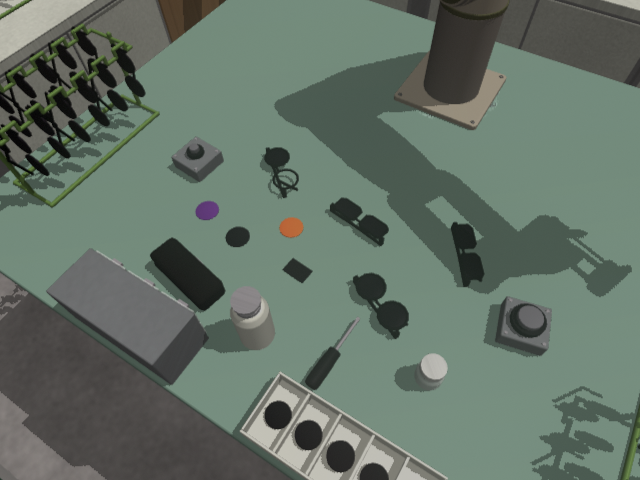

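```bash
python3 - <<'E'
import cv2
im=cv2.imread("pics/top0.png"); cv2.imwrite("pics/crop_top0.png",cv2.resize(im[190:340,270:490],None,fx=3.6,fy=3.6,interpolation=cv2.INTER_CUBIC))
im=cv2.imread("pics/top0.png"); cv2.imwrite("pics/crop_top1.png",cv2.resize(im[190:340,110:310],None,fx=3.6,fy=3.6,interpolation=cv2.INTER_CUBIC))
E
```

```text
(no output)
```

View pics/crop_top0.png

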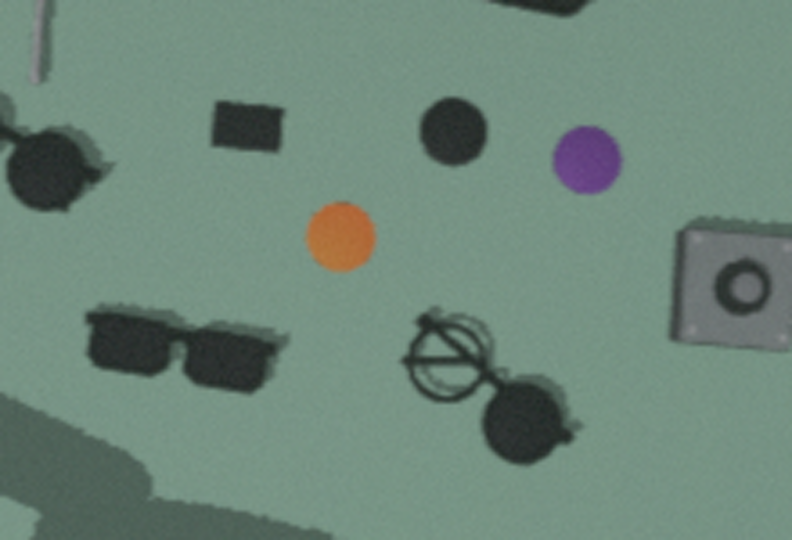

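View pics/crop_top1.png

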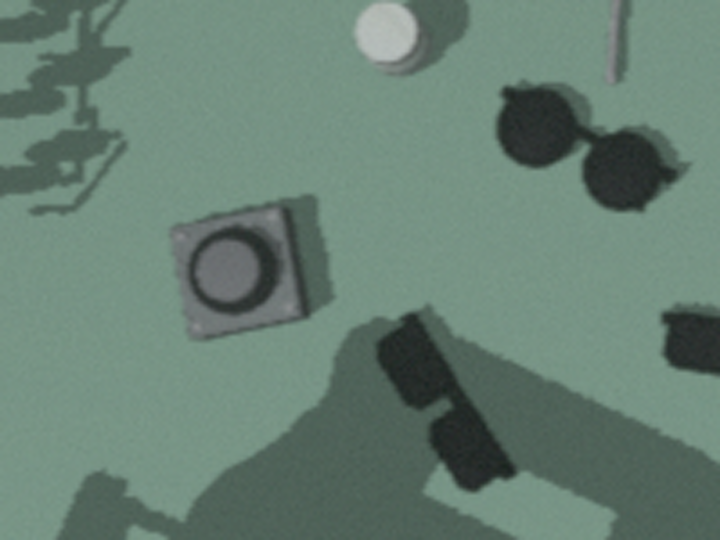

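The top picture shows these candidates:
- **Empty rim:** (394,289) only. The other rims are filled.
- **Round lens:** black (396,226). Orange (365,256) and purple (433,234) are decoys, and (339,225) is the rectangular lens.
- **Large button:** (174,265). The small one is at (477,270).

The close crop confirms all three choices. Next I'll work out positions and check them across the two cameras.

```bash
cat > h.py <<'E'
import numpy as np, cv2
from scipy.spatial.transform import Rotation as R
def onplane(p,px,z):
    f=240/np.tan(np.radians(p["fov_y"]/2))
    d=R.from_rotvec(p["rotation"]).apply([(px[0]-p["cx"])/f,(px[1]-p["cy"])/f,1]); o=np.array(p["position"])
    return o+d*(z-o[2])/d[2]
def proj(p,X):
    f=240/np.tan(np.radians(p["fov_y"]/2))
    c=R.from_rotvec(p["rotation"]).inv().apply(np.array(X)-p["position"]); return c[:2]/c[2]*f+[p["cx"],p["cy"]]
E
python3 - <<'E'
from h import *; from plant import *
P={c:camera_params(c) for c in("top","scene")}
for n,t,s,z in(("rim",(394.2,289.4),(286,179.5),.02),("filled",(415,307.5),(277,156.5),.0225),("lens",(396.1,226.4),(237.5,236.5),.003),("button",(173.3,265),(529,319),.057),("small",(476.7,269.7),(195.5,149),.057),("jar",(217.5,199),(433,363),.06)):
    print(n,onplane(P["top"],t,z).round(4),onplane(P["scene"],s,z).round(4))
ims={c:cv2.imread(f"pics/{c}0.png") for c in P}
im=ims["scene"]
a=cv2.resize(im[130:260,180:320],None,fx=4,fy=4,interpolation=cv2.INTER_CUBIC)
cv2.imwrite("pics/sc_crop.png",a)
b=cv2.resize(im[280:370,470:580],None,fx=5,fy=5,interpolation=cv2.INTER_CUBIC)
cv2.imwrite("pics/sc_crop2.png",b)
E
```

```text
rim [ 0.4771 -0.1827  0.02  ] [ 0.4773 -0.1785  0.02  ]
filled [ 0.4319 -0.2347  0.0225] [ 0.4343 -0.232   0.0225]
lens [ 0.6399 -0.1907  0.003 ] [ 0.6423 -0.1877  0.003 ]
button [0.5329 0.3663 0.057 ] [0.5412 0.3665 0.057 ]
small [ 0.5266 -0.3835  0.057 ] [ 0.5323 -0.3754  0.057 ]
jar [0.6976 0.2616 0.06  ] [0.6965 0.2602 0.06  ]
```

View pics/sc_crop.png

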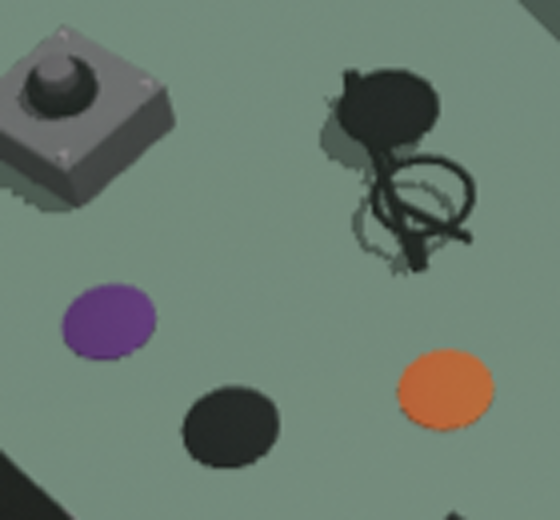

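View pics/sc_crop2.png

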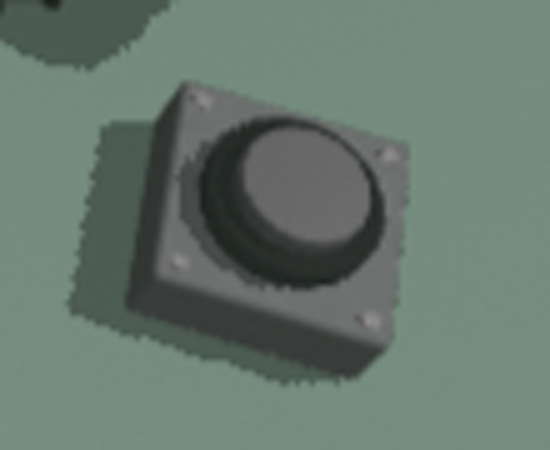

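```bash
cat >> h.py <<'E'
def delta(s,X):
    r=R.from_rotvec(s["orientation"]); return r.inv().apply(np.array(X)-s["tool_pos"]).round(4)
E
python3 - <<'E'
from h import *; from plant import *
s=read_state(); print(R.from_rotvec(s["orientation"]).as_matrix().round(3))
print("to rim hi",delta(s,[.477,-.181,.13]))
E
```

```text
[[-0.936  0.353  0.   ]
 [ 0.353  0.936  0.   ]
 [-0.     0.    -1.   ]]
to rim hi [-0.5102 -0.601   0.0997]
```

```bash
python3 -m creep '[[-0.012,-0.014,0,0,255],[-0.023,-0.027,0,0,255],[-0.023,-0.027,0,0,255],[-0.023,-0.027,0,0,255],[-0.023,-0.027,0,0,255],[-0.023,-0.027,0,0,255],[-0.023,-0.027,0,0,255],[-0.023,-0.027,0,0,255],[-0.023,-0.027,0,0,255],[-0.023,-0.027,0,0,255],[-0.023,-0.027,0,0,255],[-0.023,-0.027,0,0,255]]' 10
python3 -m creep '[[-0.023,-0.027,0,0,255],[-0.023,-0.027,0,0,255],[-0.023,-0.027,0,0,255],[-0.023,-0.027,0,0,255],[-0.023,-0.027,0,0,255],[-0.023,-0.027,0.01,0,255],[-0.023,-0.027,0.02,0,255],[-0.020,-0.024,0.02,0,255],[-0.015,-0.018,0.02,0,255],[-0.01,-0.011,0.01,0,255],[0,0,0.01,0,255],[0,0,0,0,255]]'
python3 - <<'E'
from h import *; from plant import *
s=read_state(); print(s['t'],s['q'].round(3),s['tool_pos'],s['opening'],"to rim hi",delta(s,[.477,-.181,.13]))
p=camera_params("wrist"); im=read_camera("wrist"); cv2.imwrite("pics/w1.png",im[:,:,::-1])
print(p['position'],proj(p,[.477,-.181,.02]),proj(p,[.641,-.189,.003]))
print([(d["pixel"],d["confidence"]) for d in tip_of("wrist","empty_rim")],[(d["pixel"],d["confidence"]) for d in tip_of("wrist","round_lens")])
E
```

```text
t: 1.7
tool_pos: [0.3502, 0.1753, 0.23]
orientation: [0.563, 3.09, 0.001]
force: [0.8, -1.0, 0.1]
opening: 0.018
t: 2.7
tool_pos: [0.4558, -0.1222, 0.1373]
orientation: [-0.566, -3.086, -0.002]
force: [-0.5, 0.4, 0.1]
opening: 0.0007
2.7 [-0.371 -0.154  1.942  0.     1.358 -1.579] [ 0.45582141 -0.12216665  0.13726401] 0.0006915935632966986 to rim hi [-0.0407 -0.0475  0.0071]
[ 0.39450691 -0.09826811  0.29303139] [249.42085241 291.31745543] [316.91041867 451.30112927]
[([246.1, 289.7], 0.68)] []
```

View pics/w1.png

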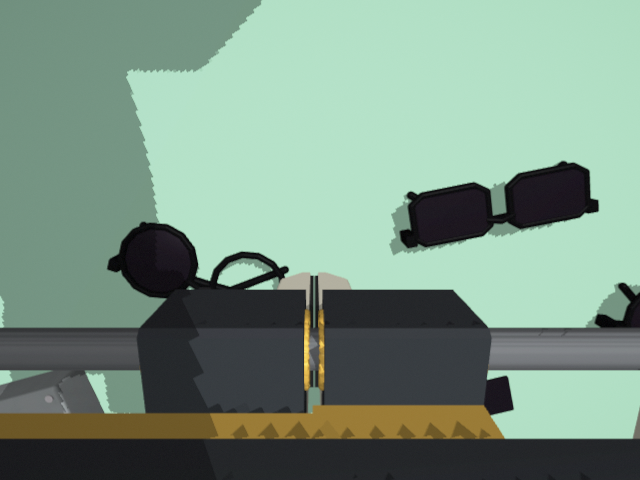

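The wrist view shows the empty rim at about columns 212–286, with its upper edge at row 253. That puts the centre near (249,290), and my projected estimate is (249,291), so they agree. Next: move over it, then descend.

```bash
python3 -m creep '[[-0.015,-0.018,0,0,255],[-0.015,-0.018,0,0,255],[-0.0105,-0.0115,0.01,0,255],[0,0,0.015,0,255],[0,0,0.015,0,255],[0,0,0.01,0,255],[0,0,0,0,255],[0,0,0,0,255]]'
python3 - <<'E'
from h import *; from plant import *
s=read_state(); print(s['t'],s['tool_pos'],"to rim",delta(s,[.477,-.181,.0565]))
E
```

```text
t: 3.52
tool_pos: [0.4784, -0.1803, 0.0901]
orientation: [-0.562, -3.091, -0.0]
force: [-0.3, -0.4, -0.5]
opening: 0.0003
3.5167 [ 0.47841987 -0.18032331  0.09007155] to rim [ 0.0011 -0.0011  0.0336]
```

```bash
python3 -m creep '[[0.001,-0.001,0.01,0,255],[0,0,0.01,0,255],[0,0,0.009,0,255],[0,0,0.005,0,255],[0,0,0,0,255],[0,0,0,0,255]]'
python3 - <<'E'
from h import *; from plant import *
s=read_state(); print(s['t'],s['tool_pos'],"to rim",delta(s,[.477,-.181,.0565]))
for c in("top","scene","wrist"):
    im=read_camera(c)
    if c=="scene": im=cv2.resize(im[100:230,200:380],None,fx=4,fy=4,interpolation=cv2.INTER_CUBIC)
    cv2.imwrite(f"pics/{c}2.png",im[:,:,::-1])
p=camera_params("wrist");print(proj(p,[.477,-.181,.02]))
E
```

```text
t: 4.02
tool_pos: [0.4766, -0.1814, 0.055]
orientation: [-0.564, -3.089, -0.001]
force: [0.7, -1.0, -0.0]
opening: 0.0003
4.0167 [ 0.47663697 -0.18141815  0.05503158] to rim [-0.0002  0.0005 -0.0015]
[314.14143247 273.39361276]
```

View pics/scene2.png

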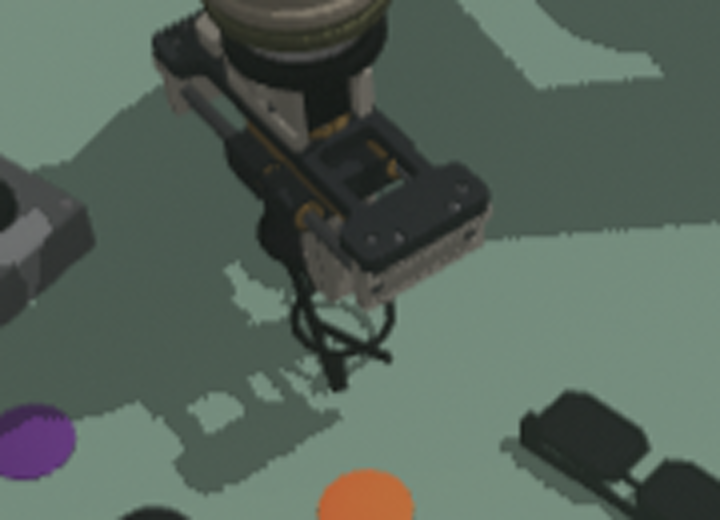

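View pics/wrist2.png

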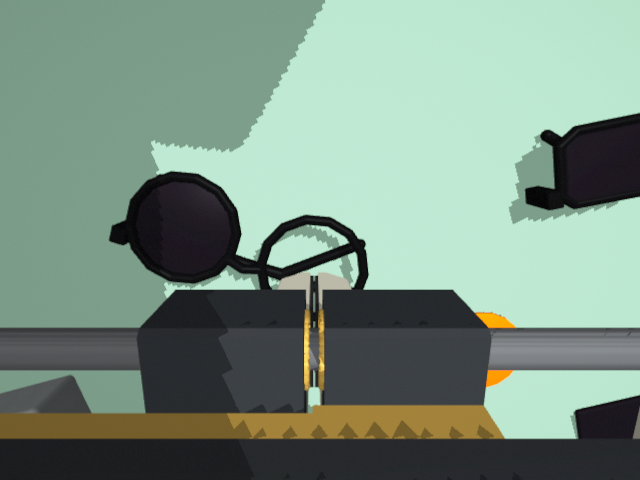

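The rim centre in the wrist view is about (314,271), against my projection of (314,273), so the tool is within about 2 mm of it. I'll raise 1.5 mm to sit mid-band, then hold for over 2 s.

```bash
python3 -m creep '[[0,0,-0.0015,0,255],[0,0,0,0,255],[0,0,0,0,255],[0,0,0,0,255],[0,0,0,0,255],[0,0,0,0,255],[0,0,0,0,255],[0,0,0,0,255],[0,0,0,0,255],[0,0,0,0,255],[0,0,0,0,255],[0,0,0,0,255]]'
python3 -m creep '[[0,0,0,0,255],[0,0,0,0,255],[0,0,0,0,255],[0,0,0,0,255],[0,0,0,0,255],[0,0,0,0,255],[0,0,0,0,255],[0,0,0,0,255],[0,0,0,0,255],[0,0,0,0,255],[0,0,0,0,255],[0,0,0,0,255]]'
python3 -m creep '[[0,0,0,0,255],[0,0,0,0,255],[0,0,0,0,255],[0,0,0,0,255],[0,0,0,0,255],[0,0,0,0,255],[0,0,0,0,255],[0,0,0,0,255]]'
python3 - <<'E'
from h import *; from plant import *
s=read_state(); print(s['t'],s['tool_pos'],"to lens hi",delta(s,[.641,-.189,.085]))
E
```

```text
t: 5.17
tool_pos: [0.4771, -0.1816, 0.0571]
orientation: [-0.564, -3.091, -0.0]
force: [0.4, -0.4, -0.9]
opening: 0.0007
t: 6.17
tool_pos: [0.4771, -0.1816, 0.0572]
orientation: [0.564, 3.091, -0.0]
force: [0.4, -0.6, -0.4]
opening: 0.0004
t: 6.83
tool_pos: [0.4771, -0.1816, 0.0571]
orientation: [-0.564, -3.091, -0.0]
force: [-0.6, -0.0, 0.5]
opening: 0.0005
6.8333 [ 0.47707972 -0.18159242  0.05712761] to lens hi [-0.156   0.0509 -0.0279]
```

```bash
python3 -m creep '[[0,0,-0.015,0,255],[-0.015,0.005,-0.015,0,255],[-0.025,0.008,0,0,255],[-0.025,0.008,0,0,255],[-0.025,0.008,0,0,255],[-0.025,0.008,0,0,255],[-0.022,0.008,0,0,255],[-0.014,0.005,0,0,255],[-0.005,0.001,0,0,255],[0,0,0,0,255],[0,0,0,0,255]]'
python3 - <<'E'
from h import *; from plant import *
s=read_state(); print(s['t'],s['tool_pos'],"to lens",delta(s,[.641,-.189,.039]))
im=read_camera("wrist"); cv2.imwrite("pics/w3.png",im[:,:,::-1])
p=camera_params("wrist");print(proj(p,[.641,-.189,.003]))
E
```

```text
t: 7.75
tool_pos: [0.6403, -0.1889, 0.0867]
orientation: [-0.563, -3.089, -0.0]
force: [-0.9, 0.4, -0.7]
opening: 0.0004
7.75 [ 0.64032896 -0.18893183  0.08668303] to lens [-0.0007  0.0002  0.0477]
[313.69815327 251.58298231]
```

View pics/w3.png

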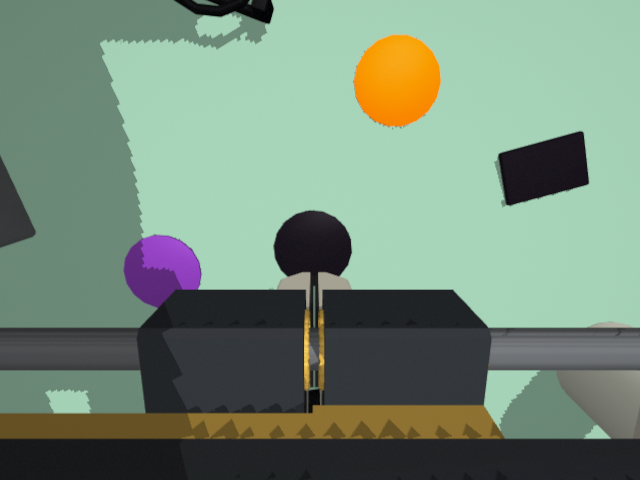

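The black round lens spans columns 274–352 with its top at row 210, so its centre is about (313,249). My projection is (314,252), which is good. I'll descend and hold.

```bash
python3 -m creep '[[0,0,0.012,0,255],[0,0,0.012,0,255],[0,0,0.012,0,255],[0,0,0.0065,0,255],[0,0,0.003,0,255],[0,0,0,0,255],[0,0,0,0,255],[0,0,0,0,255],[0,0,0,0,255]]'
```

```text
t: 8.55
tool_pos: [0.6417, -0.1892, 0.0425]
orientation: [0.563, 3.089, -0.0]
force: [0.4, -0.2, -0.0]
opening: 0.0008
```

```bash
python3 -m creep '[[0,0,0.004,0,255],[0,0,0,0,255],[0,0,0,0,255]]'
python3 -m creep '[[0,0,0,0,255],[0,0,0,0,255],[0,0,0,0,255],[0,0,0,0,255],[0,0,0,0,255],[0,0,0,0,255],[0,0,0,0,255],[0,0,0,0,255],[0,0,0,0,255],[0,0,0,0,255],[0,0,0,0,255],[0,0,0,0,255]]'
python3 -m creep '[[0,0,0,0,255],[0,0,0,0,255],[0,0,0,0,255],[0,0,0,0,255],[0,0,0,0,255],[0,0,0,0,255],[0,0,0,0,255],[0,0,0,0,255],[0,0,0,0,255],[0,0,0,0,255],[0,0,0,0,255],[0,0,0,0,255]]'
python3 -m creep '[[0,0,0,0,255],[0,0,0,0,255],[0,0,0,0,255],[0,0,0,0,255]]'
python3 - <<'E'
from h import *; from plant import *
s=read_state(); print(s['t'],s['tool_pos'],"to btn hi",delta(s,[.537,.366,.12]))
E
```

```text
t: 8.8
tool_pos: [0.6409, -0.1889, 0.0374]
orientation: [-0.564, -3.09, -0.0]
force: [-0.7, -1.3, 0.6]
opening: 0.0001
t: 9.8
tool_pos: [0.6411, -0.189, 0.0377]
orientation: [0.564, 3.091, -0.0]
force: [0.1, 0.3, 0.1]
opening: 0.0002
t: 10.8
tool_pos: [0.641, -0.189, 0.0376]
orientation: [0.564, 3.091, -0.0]
force: [-1.3, 1.1, 0.1]
opening: 0.0002
t: 11.13
tool_pos: [0.641, -0.189, 0.0377]
orientation: [0.564, 3.091, -0.0]
force: [-1.2, -1.2, 0.1]
opening: 0.0004
11.1333 [ 0.64104759 -0.18898301  0.03765824] to btn hi [ 0.2933  0.4825 -0.0824]
```

```bash
python3 -m creep '[[0,0,-0.02,0,255],[0,0,-0.03,0,255],[0.01,0.016,-0.03,0,255],[0.017,0.028,-0.005,0,255],[0.017,0.028,0,0,255],[0.017,0.028,0,0,255],[0.017,0.028,0,0,255],[0.017,0.028,0,0,255],[0.017,0.028,0,0,255],[0.017,0.028,0,0,255],[0.017,0.028,0,0,255],[0.017,0.028,0,0,255]]'
python3 -m creep '[[0.017,0.028,0,0,255],[0.017,0.028,0,0,255],[0.017,0.028,0,0,255],[0.017,0.028,0,0,255],[0.014,0.023,0,0,255],[0.009,0.014,0,0,255],[0.004,0.006,0,0,255],[0,0,0,0,255],[0,0,0,0,255],[0,0,0,0,255]]'
python3 - <<'E'
from h import *; from plant import *
s=read_state(); print(s['t'],s['tool_pos'],"to btn hi",delta(s,[.537,.366,.12]))
im=read_camera("wrist"); cv2.imwrite("pics/w4.png",im[:,:,::-1])
p=camera_params("wrist");print(proj(p,[.537,.366,.057]))
print([(d["pixel"],d["confidence"]) for d in tip_of("wrist","large_button_top")])
E
```

```text
t: 12.13
tool_pos: [0.5827, 0.1208, 0.1229]
orientation: [0.564, 3.09, 0.0]
force: [0.2, 0.7, -0.1]
opening: 0.0007
t: 12.97
tool_pos: [0.5494, 0.2966, 0.1226]
orientation: [0.565, 3.09, -0.001]
force: [0.1, 0.6, -0.0]
opening: 0.0005
12.9667 [0.54936487 0.29664973 0.12259694] to btn hi [0.0361 0.0605 0.0026]
[419.80870348 197.21434209]
[([420.8, 192.7], 0.83)]
```

View pics/w4.png

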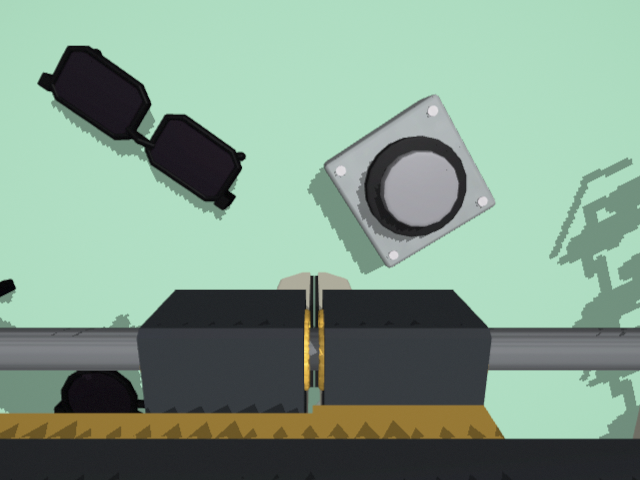

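The large button's cap face is centred at about (419,190) in the wrist view. I'll refine its position from that.

```bash
python3 - <<'E'
from h import *; from plant import *
s=read_state();p=camera_params("wrist");print(onplane(p,(419,190),.057),onplane(p,(420.8,192.7),.057))
P=camera_params("scene");print(onplane(P,(531.6,317.4),.057))
print(delta(s,[.535,.366,.085]))
E
```

```text
[0.53296066 0.36681727 0.057     ] [0.53478587 0.36732102 0.057     ]
[0.53613306 0.36925348 0.057     ]
[0.0381 0.0598 0.0376]
```

Target (0.535, 0.367).

```bash
python3 -m creep '[[0.012,0.019,0,0,255],[0.014,0.021,0,0,255],[0.009,0.014,0.004,0,255],[0.003,0.006,0.01,0,255],[0,0,0.01,0,255],[0,0,0.01,0,255],[0,0,0.003,0,255],[0,0,0,0,255],[0,0,0,0,255]]'
python3 - <<'E'
from h import *; from plant import *
s=read_state(); print(s['t'],s['tool_pos'],s['force'],"to top",delta(s,[.535,.367,.068]))
im=read_camera("scene"); cv2.imwrite("pics/s5.png",cv2.resize(im[200:400,440:640],None,fx=3,fy=3)[:,:,::-1])
E
```

```text
t: 13.82
tool_pos: [0.5346, 0.3663, 0.0849]
orientation: [-0.565, -3.089, 0.002]
force: [0.9, -0.5, -0.1]
opening: 0.0005
13.8167 [0.53457632 0.36633474 0.08493793] [ 0.88050182 -0.51071458 -0.11583995] to top [-0.0002  0.0008  0.0169]
```

View pics/s5.png

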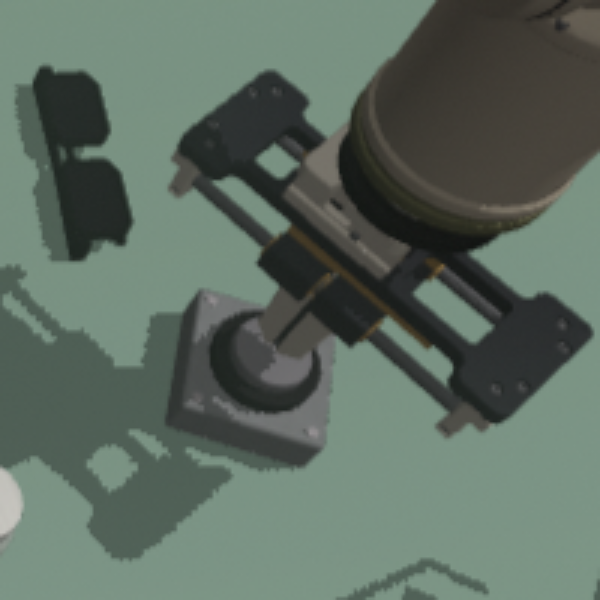

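The closed fingertips are over the middle of the large cap. I'll press in small steps and watch the force.

```bash
python3 -m creep '[[0,0,0.006,0,255],[0,0,0.005,0,255],[0,0,0.003,0,255],[0,0,0.002,0,255],[0,0,0.002,0,255],[0,0,0,0,255]]'
python3 -m creep '[[0,0,0.002,0,255],[0,0,0.001,0,255],[0,0,0,0,255],[0,0,0,0,255]]'
```

```text
t: 14.37
tool_pos: [0.5344, 0.3673, 0.0673]
orientation: [-0.563, -3.09, 0.001]
force: [-1.8, -0.0, 1.7]
opening: 0.0001
t: 14.7
tool_pos: [0.5348, 0.3676, 0.065]
orientation: [0.563, 3.09, 0.0]
force: [-1.7, -1.3, 3.2]
opening: 0.0008
```

```bash
python3 -m creep '[[0,0,0.001,0,255],[0,0,0.001,0,255],[0,0,0.001,0,255],[0,0,0,0,255],[0,0,0,0,255]]'
```

```text
t: 15.12
tool_pos: [0.5348, 0.3676, 0.0623]
orientation: [0.563, 3.09, 0.001]
force: [-3.1, -1.4, 8.0]
opening: 0.0004
```

```bash
python3 -m creep '[[0,0,0.001,0,255],[0,0,0,0,255],[0,0,0,0,255],[0,0,0,0,255]]'
```

```text
t: 15.45
tool_pos: [0.5349, 0.3676, 0.0622]
orientation: [0.563, 3.09, 0.001]
force: [-5.4, -3.4, 12.6]
opening: 0.0006
```

The tool has stopped at 0.0622 while the force rose to 12.6 N, so the button is at its end stop. I'll release it and move clear.

```bash
python3 -m creep '[[0,0,-0.003,0,255],[0,0,-0.005,0,255],[0,0,-0.01,0,255],[0,0,-0.02,0,255],[0,0,-0.025,0,255],[0,0,-0.025,0,255],[0.015,0.025,-0.01,0,255],[0.015,0.025,0,0,255],[0.015,0.025,0,0,255],[0.01,0.015,0,0,255],[0,0,0,0,255],[0,0,0,0,255]]'
python3 - <<'E'
from h import *; from plant import *
s=read_state(); print(s['t'],s['tool_pos'],s['force'],s['dq'].round(3))
for c in("top","scene"):
    im=read_camera(c); cv2.imwrite(f"pics/{c}9.png",im[:,:,::-1])
    d=cv2.absdiff(im,cv2.imread(f"pics/{c}0.png")[:,:,::-1])
    cv2.imwrite(f"pics/{c}9d.png",d*3)
E
```

```text
t: 16.45
tool_pos: [0.5143, 0.4717, 0.1584]
orientation: [-0.561, -3.091, 0.001]
force: [0.2, -0.1, -0.3]
opening: 0.0004
16.45 [0.51431182 0.47173775 0.15839393] [ 0.21345545 -0.11491073 -0.25377789] [-0.031 -0.016  0.022 -0.008 -0.002 -0.006]
```

View pics/scene9.png

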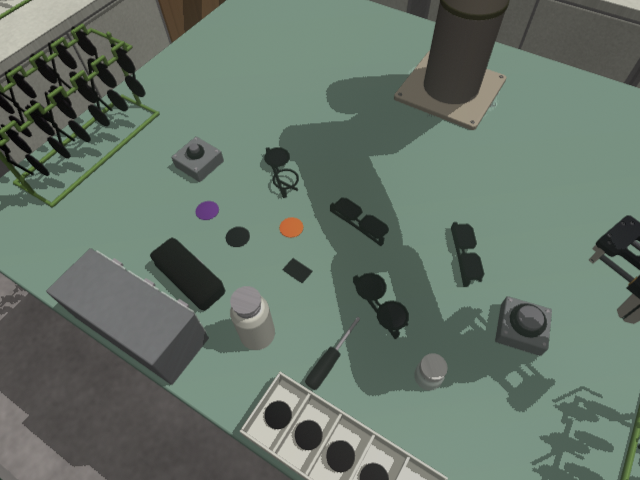

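View pics/top9d.png

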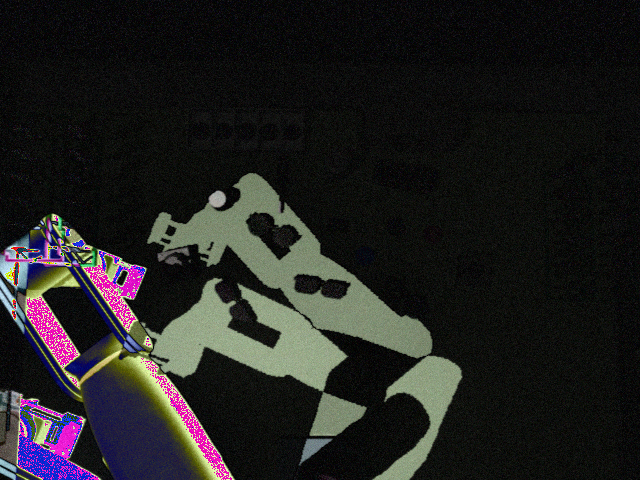

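View pics/scene9d.png

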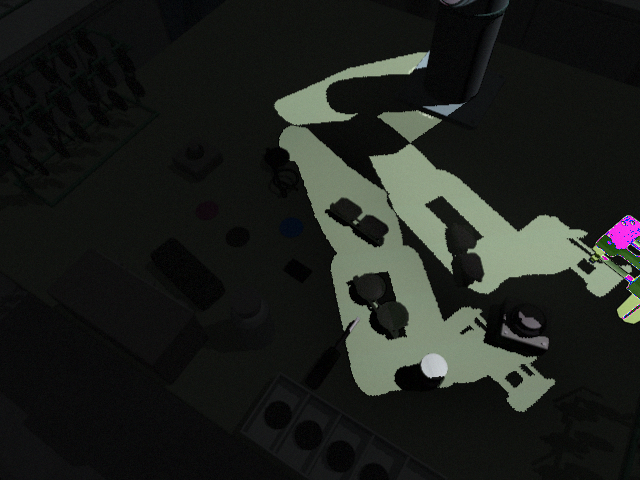

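The differences are only the arm and its shadow. Nothing has moved, the button cap is back up at about (529,319), and the arm is clear. Handing in.

```bash
python3 -m creep '[[0,0,0,0,255],[0,0,0,0,255],[0,0,0,0,255],[0,0,0,0,255]]'; python3 -c "
from plant import *
print(close_job())"
```

```text
t: 16.88
tool_pos: [0.5153, 0.4705, 0.1588]
orientation: [0.565, 3.09, 0.0]
force: [-0.2, -0.2, 0.1]
opening: 0.0004
the job is handed in; nothing more can be done
None
```

I did the whole job in the order asked and handed it in at about 16.9 s, well under the 51 s limit.

- **Empty rim:** I held the closed fingertips about 26 mm above the rim plane for about 2.6 s. The wrist camera put them within about 2 mm of its centre.
- **Round lens:** I held about 23 mm above the top of the black round lens for about 2.3 s, within about 2 mm of its centre. The orange, purple and rectangular lenses were left alone.
- **Large button:** I pressed until the tool stopped, with force rising from 8 N to 12.6 N and no further movement. That shows it was fully down. I then lifted off and moved clear.

**Last checks:** comparing before and after pictures, only the arm and its shadow had changed. The button cap was back up and the wrist force was near zero. The first camera estimates of the button differed by about 8 mm between views. I settled this with the wrist view before pressing. No check failed.

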